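# Key a grinder's burr carrier onto its pin and press it home

### The job

The small coffee grinder on the counter is open, and its round metal burr carrier sits raised on the spindle, out of line with the red locating key. With a fingertip, push the carrier round by its orange posts until the notch in its rim stands over the red key, and only then press down on the hub in its middle until the carrier is fully seated, flat on the grinder. Do not pick up or lift the carrier off its spindle, and leave the other things on the counter where they are.

Things in the scene. Friction and masses are not known exactly. Their poses are not given: they have to be found in the camera images.
- grinder: Open coffee grinder, fixed: dark steel drum, 150 mm in diameter; origin on its axis at the counter, z up. Its deck is 45 mm up, with a steel spindle 13 mm in diameter, 20 mm high. Red key and black chute (91 mm from the axis, below 32 mm) point to its +x. A rubber ring (84 mm) carries the carrier 8 mm above the deck; it gives way under about 8 N of downward force and stays down.
- key (a point): Middle of the red locating key: a rounded bar 7 mm wide and 7 mm high on the grinder's deck, running outwards from 50 to 69 mm from the axis, so that its end shows beyond the carrier's rim. This point is 54 mm from the axis, 48.5 mm above the counter.
- carrier: Burr carrier: loose aluminium disc, 120 mm in diameter, 10 mm thick, about 150 g, its hub over the spindle with 1 mm of play all round. Origin on its axis at its underside; notch at +x, orange posts at +y and -y. Underside at height 53 mm when raised (start), 45 mm when seated. A light push turns it either way; it stays where left. In line when its yaw equals the grinder's.
- notch (a point): Middle of the notch in the carrier's rim, 54 mm from its axis and 3.5 mm above its underside. The notch is 12 mm wide, cut through the disc from 47 mm out to the rim (60 mm); a black line on the disc points to it.
- post_a (a point): Orange upright post on the carrier, at its +y side, 50 mm from its axis: 12 mm in diameter, standing 16 mm above the disc; this point is half-way up.
- post_b (a point): The other orange post, the same, at the carrier's -y side.
- hub_top (a point): Centre of the flat top of the carrier's steel hub, the place to press: 23 mm in diameter, 27 mm above the carrier's underside (80 mm above the counter at the start, 72 mm when seated).
- cup_near: White espresso cup, 59 mm in diameter and 52 mm high, handle at its +y side; bystander, origin under its centre.
- cup_far: Second such espresso cup; bystander.
- teaspoon: Teaspoon with red handle, 132 x 26 x 11 mm, lying along its x; bystander.
- milk_jug: Steel milk jug, 101 x 70 x 90 mm; bystander.
- tamper: Coffee tamper with wooden handle, 58 mm in diameter, 96 mm high; bystander.
- portafilter: Portafilter with black handle, 218 x 75 x 65 mm; bystander.
- counter_bell: Counter bell, 85 mm in diameter, 60 mm high; bystander.
Mind the look-alikes: they are no part of the job. There is more than one size of the carrier; the job needs the middle-sized.

How it is judged:
By the outcome, as a careful person would: the job done as asked, in the order asked, and still so for the second after the job is handed in, with the robot touching nothing.
It also fails if it takes over 51 s, if anything falls off the work surface, if the arm or the gripper's body presses on something with over 40 N, if the wrist force passes 120 N, or if a joint passes its speed limit or range.

### The arm

A 6-joint arm with a two-finger parallel gripper is mounted at the origin on a cart in front of the work surface, level with it; the furniture and walls round the work are solid. World frame = base frame: x ahead of the robot, y to its left, z up, the work surface at z = 0. Lengths are in m, angles in rad, forces in N, time in s.
With the tool pointing down it reaches from about 0.25 to 0.775 m from the base axis. Payload 4 kg.
Tool frame: the origin (TCP) lies at the centre of the arm's flange, where the gripper is bolted on; the fingertips stand 199 mm ahead of it and the grasp point (between the pads) lies 180 mm ahead of it (robot.tcp_to_tips is the distance from the TCP to the fingertips, in m); z points along the fingers, y is the line along which they close (so a half turn about z gives the same grasp; the last joint's range is limited). The gripper opens to 94 mm and grips with 3 to 60 N. Pads are 16 mm wide; open, the fingers measure 119 mm over their backs; the gripper's body (75 mm by 177 mm) begins 78 mm behind the grasp point.
Start: joints at [1.14, 0.087, 1.371, -0, 1.684, -0.103], TCP at [0.177, 0.521, 0.405] pointing down, gripper open.
Joint ranges: [-3.1, 3.1], [-0.76, 2.03], [0.27, 2.55], [-1.08, 4.22], [0.17, 2.65], [-2.57, 2.57]. Speed limits (rad/s): [2.79, 2.79, 3.14, 3.14, 3.14, 3.14].

### API

Orientations are given as [roll, pitch, yaw] about the fixed x, y, z axes, in that order (R = Rz(yaw) Ry(pitch) Rx(roll)).
In Python, from bench import telemetry, snapshot, ticket, robot gives the robot as it stands.
- The arm moves only by the tool apply_moves, never from a script. Its argument "moves" is a list that holds one entry, the list of rows, each a list of 5 numbers: the shift along the tool's x, y, z in units of 50 mm (1.0 is 50 mm), then the turn about the tool's z in units of 10 degrees (1.0 is 10 degrees), then the closure, from 0 (fully open) to 1 (shut). A call has 1 to 10 rows; each row is the pose to reach, as a shift and turn from the pose commanded when the call began, along the tool's axes at that moment; what a row does not reach only later rows make up. A row lasts 1/8 s, in which the tool goes at most 62.5 mm and 10.7 degrees, less where a joint would pass 70% of its speed; a pose out of reach is approached as far as the arm can. A call with a gripper value outside its range is refused whole. The fingers move at their own pace and stop on an object; the grip force is fixed at half the most. Time passes only in rows, so rows that repeat a pose let the fingers close. It gives the time, the measured TCP pose, the force, the opening and the grip force at its end, in the units of the state.
- telemetry.get_obs(): the state, without advancing time (a new reading comes with each control period).
- snapshot(name): name is "scene" or "top" or "wrist"; returns a dict with "image" (420x560x3 uint8, red, green, blue), "fovy" (degrees; the focal length in pixels is half the picture's height over the tangent of half this angle, whatever the lens; pixels are square), "cx", "cy" (the principal point, pixels), "R" (3x3) and "t" (3): a world point X has camera coordinates R X + t. Camera axes: x right, y down, z forward; pixel columns grow to the right and rows downward; lengths in m; the calibration is good to about 2 mm. A picture is of the moment at which its call begins. There is no depth.
- ticket.close_job(): hands the job in; it is judged then, once.
The state is a dict: "time": time; "joint_positions": joint angles; "qvel": joint speeds; "joint_torque": joint torques, N m; "tool_pos": TCP position; "ee_rot": TCP orientation; "wrist_force": force on the tool from outside, world axes, zero at the start; "wrist_torque": the same for the moment, N m; "width": finger opening in m; "finger_force": force on a finger pad.
Only numpy, scipy, OpenCV 4.12 (cv2) and the standard library are available. Lean on these libraries where they do the work, as an engineer would, in place of code of your own. Each camera call takes 0.05 s, during which the arm holds its last target. There are 200 camera calls.

## Working session

There is one attempt and no reset: what is moved stays moved. The work goes in short steps, Python scripts to look and compute and a tool call to move; the robot and the scene stay as the last step left them, time stands still between calls to the robot, and variables do not carry over. Pictures are saved under pics/ and viewed, at most 10 in all, crops included, and the job is handed in when it is done.

Besides the shell and the picture viewer there is one more tool, called after "Emit:" by a JSON object that holds its "fn" and its "kwargs", one argument or row to a line. apply_moves: Moves the arm, as the interface text tells. Its arguments: {"type":"object","properties":{"moves":{"type":"array","items":{"type":"array","items":{"type":"array","items":{"type":"number"}}}}},"required":["moves"]}

```bash
mkdir -p pics
cat > h.py <<'E'
import numpy as np, cv2
from bench import telemetry, snapshot, ticket, robot
def cam(n):
    s=snapshot(n); s['R']=np.array(s['R']); s['t']=np.array(s['t'])
    s['f']=s['image'].shape[0]/2/np.tan(np.radians(s['fovy'])/2); return s
def ray(s,u,v,z):
    d=s['R'].T@np.array([(u-s['cx'])/s['f'],(v-s['cy'])/s['f'],1]); c=-s['R'].T@s['t']
    return c+d*(z-c[2])/d[2]
def proj(s,X):
    p=s['R']@np.array(X)+s['t']; return p[:2]/p[2]*s['f']+[s['cx'],s['cy']]
def save(n,im): cv2.imwrite('pics/'+n+'.png',im[:,:,::-1])
E
python3 - <<'E'
from h import *
import pickle
S={n:cam(n) for n in('top','scene')}
pickle.dump(S,open('s0.pkl','wb'))
for n in S: save(n+'0',S[n]['image']); print(n,S[n]['fovy'],S[n]['R'].round(2).tolist(),S[n]['t'])
o=telemetry.get_obs();print(o)
E
```

```text
top 42.098823551861855 [[-0.0, -1.0, -0.0], [-1.0, 0.0, -0.06], [0.06, 0.0, -1.0]] [0.09268647 0.57137002 1.6920389 ]
scene 49.781160505767424 [[1.0, -0.09, -0.02], [-0.09, -0.84, -0.54], [0.04, 0.54, -0.84]] [-0.55058136  0.1721129   1.14039157]
{'time': 0.1, 'joint_positions': array([ 1.13991790e+00,  8.79200691e-02,  1.37206455e+00, -5.79624143e-06,
        1.68359890e+00, -1.03070339e-01]), 'qvel': array([ 0.00091739, -0.00113156, -0.00374349, -0.00126576,  0.00187283,
       -0.00140817]), 'joint_torque': array([ 2.08270671e-03, -3.41253376e+01, -3.03299797e+01,  7.19705550e-02,
        3.04344529e-02, -1.07335659e-04]), 'tool_pos': array([0.17703668, 0.52063826, 0.40361909]), 'ee_rot': array([-3.13961177e+00, -1.99105248e-04,  2.81378372e+00]), 'wrist_force': array([-0.67394535,  0.43786366, -0.01174869]), 'wrist_torque': array([-0.03108999,  0.04664397, -0.01902885]), 'finger_force': 0.0, 'width': 0.09403301877535623}
```

View pics/top0.png

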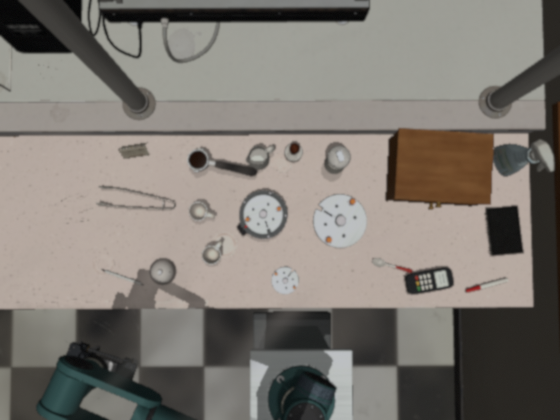

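View pics/scene0.png

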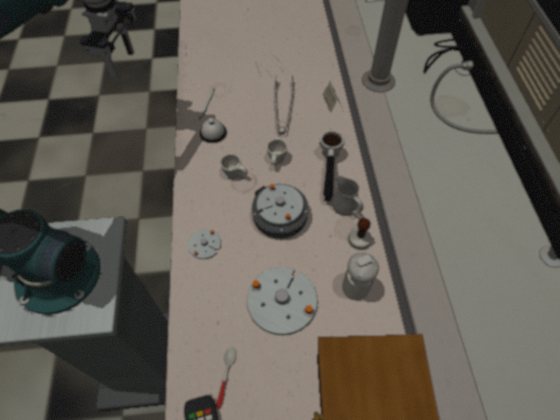

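Top view: the drum with its raised carrier is at (263,214). The look-alikes are the larger disc at (340,220) and the smaller disc at (285,280), both lying on the counter. I choose the one on the dark drum and will check it in a close crop.

Run:
```python
from h import *
import pickle
S=pickle.load(open('s0.pkl','rb'))
a=S['top']['image'][180:250,228:298]; b=S['scene']['image'][172:242,245:315]
r=lambda x:cv2.resize(x,(400,400),interpolation=cv2.INTER_CUBIC)
save('crop0',np.hstack([r(a),r(b)]))
for n,(v0,v1,u0,u1) in {'top':(180,250,225,300),'scene':(172,242,240,315)}.items():
    s=S[n];im=s['image']; hsv=cv2.cvtColor(im,cv2.COLOR_RGB2HSV)
    m=((hsv[...,0]<16)|(hsv[...,0]>172))&(hsv[...,1]>110)&(hsv[...,2]>60)
    mm=np.zeros(m.shape,np.uint8);mm[v0:v1,u0:u1]=m[v0:v1,u0:u1]
    k,l,st,c=cv2.connectedComponentsWithStats(mm)
    for i in range(1,k):
        print(n,c[i].round(1),st[i,4],hsv[l==i].mean(0).round(),ray(s,*c[i],.073).round(4))
```

```text
top [278.5 208.5] 4 [ 12. 136. 171.] [0.589  0.0699 0.073 ]
top [247.2 218.8] 6 [ 12. 127. 168.] [0.558  0.1647 0.073 ]
top [245.  226.5] 2 [  0. 122. 122.] [0.5348 0.1713 0.073 ]
scene [271.8 185.9] 17 [ 12. 171. 123.] [0.5557 0.1627 0.073 ]
scene [287.4 215.9] 17 [ 12. 173. 122.] [0.5867 0.0671 0.073 ]
```

View pics/crop0.png

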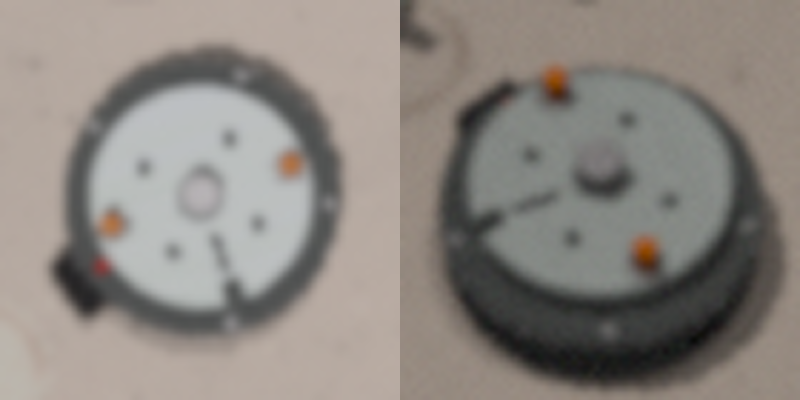

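The crop confirms it: middle-sized carrier on the drum, posts at (247,219) and (278.5,208.5) in the top view. Their spacing is 0.100 m, as specified. The notch and line point down to (269,231), and the red key with the chute is at (246,226.5). The carrier has to turn about 75° clockwise. Moving to hover beside post_a, fingers closed.

Emit:
{"fn": "apply_moves", "kwargs": {
  "moves": [
    [[-1.1,-0.56,0,-0.7,1],[-2.2,-1.12,0,-1.5,1],[-3.3,-1.67,0,-2.3,1],[-4.4,-2.23,0,-3.1,1],[-5.5,-2.8,0,-3.9,1],[-6.6,-3.35,0,-4.6,1],[-7.7,-3.9,0,-5.3,1],[-8.8,-4.47,0,-5.8,1],[-9.9,-5.0,0,-6.2,1],[-10.98,-5.58,0,-6.4,1]]
  ]
}}

```text
time: 1.35
tool_pos: [0.6082, 0.0782, 0.404]
ee_rot: [3.141, -0.0, -2.351]
wrist_force: [0.3, 0.3, -0.5]
width: 0.0007
finger_force: 0.0
```

Run:
```python
from h import *
o=telemetry.get_obs();print(o['time'],o['tool_pos'],np.degrees(o['ee_rot']),o['width'])
s=cam('wrist'); print(s['fovy'],-s['R'].T@s['t']); save('w1',s['image'])
import pickle; pickle.dump(s,open('w1.pkl','wb'))
```

```text
1.35 [0.60819014 0.0782159  0.40400192] [ 1.79947764e+02 -1.83279104e-02 -1.34704865e+02] 0.0007493989658351083
67.8291669527072 [0.56169312 0.03167607 0.38482237]
```

View pics/w1.png

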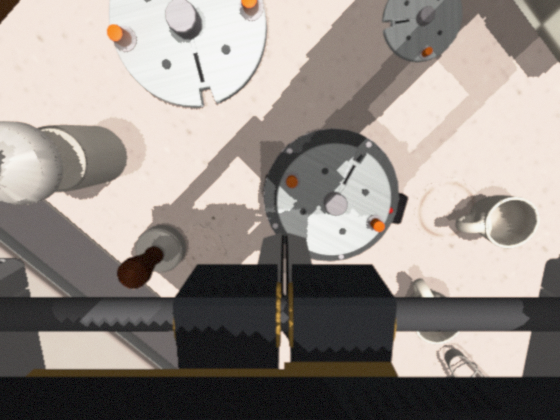

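Wrist view: posts at (292,181) and (378,226), hub at (337,204), notch at (362,157), red key at (391,211) beside the chute at (400,208). Now casting rays on these.

```bash
cat >> h.py <<'E'
def blobs(s,box,show=True):
    u0,u1,v0,v1=box; hsv=cv2.cvtColor(s['image'],cv2.COLOR_RGB2HSV); out=[]
    H=hsv[...,0].astype(int)
    base=(hsv[...,1]>130)&(hsv[...,2]>50)
    for nm,m,z in(('orange',base&(H>=5)&(H<20),.071),('red',base&((H<5)|(H>172)),.052)):
        mm=np.zeros(H.shape,np.uint8);mm[v0:v1,u0:u1]=m[v0:v1,u0:u1]
        k,l,st,c=cv2.connectedComponentsWithStats(mm)
        for i in range(1,k):
            if st[i,4]>5: out.append((nm,c[i],ray(s,*c[i],z))); print(nm,c[i].round(1),st[i,4],hsv[l==i].mean(0).round(),out[-1][2].round(4))
    return out
E
python3 - <<'E'
from h import *
import pickle
s=pickle.load(open('w1.pkl','rb'))
blobs(s,(255,415,120,265))
print('hub',ray(s,337,203,.08),'chute',ray(s,400,208,.032),'notch',ray(s,362,157,.06))
C=ray(s,337,203,.08)
for n,X in (('chute',ray(s,400,208,.032)),('notch',ray(s,362,157,.06)),('key',ray(s,391,211,.052))): print(n,np.linalg.norm((X-C)[:2]),np.degrees(np.arctan2(X[1]-C[1],X[0]-C[0])))
t=pickle.load(open('s0.pkl','rb'))['top']
K=ray(t,246,226.5,.05);print(K,np.degrees(np.arctan2(K[1]-.1155,K[0]-.572)),'chute',ray(t,228+75*.175,180+285*.175,.032))
E
```

```text
orange [291.5 181.3] 113 [ 12. 203. 120.] [0.5881 0.0695 0.071 ]
orange [377.4 225. ] 133 [ 12. 207. 195.] [0.5565 0.1656 0.071 ]
red [390.9 210.2] 12 [  1. 183. 188.] [0.5346 0.1713 0.052 ]
hub [0.57033363 0.11600301 0.08      ] chute [0.52378861 0.18518264 0.032     ] notch [0.51991258 0.1039561  0.06      ]
chute 0.08338021053048479 123.93321611306533
notch 0.05184023413852243 -166.5624527081126
key 0.06625049519333781 122.10183914643656
[0.53563185 0.16942606 0.05      ] 123.9960306960024 chute [0.52586107 0.18541744 0.032     ]
```

Carrier centre ≈ (0.572, 0.117), post_a at −71.8°, key and chute at ≈124.5°, so the carrier needs ≈ −74°. Now descending behind post_a.

Emit:
{"fn": "apply_moves", "kwargs": {
  "moves": [
    [[-0.04,0.06,1.0,0,1],[-0.04,0.06,2.0,0,1],[-0.04,0.06,2.6,0,1],[-0.04,0.06,2.72,0,1],[-0.04,0.06,2.72,0,1]]
  ]
}}

```text
time: 2.02
tool_pos: [0.6064, 0.0835, 0.2691]
ee_rot: [-3.141, 0.0, -2.352]
wrist_force: [0.2, -0.3, 0.5]
width: 0.0004
finger_force: 0.0
```

Emit:
{"fn": "apply_moves", "kwargs": {
  "moves": [
    [[0.13,0.01,0,0.75,1],[0.26,0.03,0,1.5,1],[0.38,0.08,0,2.25,1],[0.5,0.13,0,3.0,1],[0.61,0.21,0,3.75,1],[0.71,0.29,0,4.5,1],[0.79,0.39,0,5.25,1],[0.87,0.5,0,6.0,1],[0.92,0.62,0,6.75,1],[0.95,0.7,0,7.25,1]]
  ]
}}

```text
time: 3.28
tool_pos: [0.5486, 0.0744, 0.2716]
ee_rot: [3.139, 0.005, 2.662]
wrist_force: [0.1, -1.1, -0.5]
width: 0.0004
finger_force: 0.3
```

Run:
```python
from h import *
o=telemetry.get_obs();print(o['time'],o['tool_pos'],np.degrees(o['ee_rot']),o['wrist_force'])
s=cam('wrist'); save('w2',s['image']); t=cam('top'); sc=cam('scene')
for q,b in((t,(225,300,180,250)),(sc,(240,315,172,242))): 
    print(proj(q,[.572,.117,.063])); blobs(q,b)
save('c2',np.hstack([cv2.resize(q,(400,400)) for q in (t['image'][180:250,228:298],sc['image'][172:242,245:315])]))
```

```text
3.275 [0.54855537 0.07436707 0.27164075] [179.86107918   0.2786111  152.5407602 ] [ 0.12845581 -1.10813275 -0.53249932]
[263.00109451 214.35301373]
[279.69040975 202.00138028]
orange [291.8 188.5] 10 [ 12. 184.  99.] [0.6072 0.1505 0.071 ]
```

View pics/c2.png

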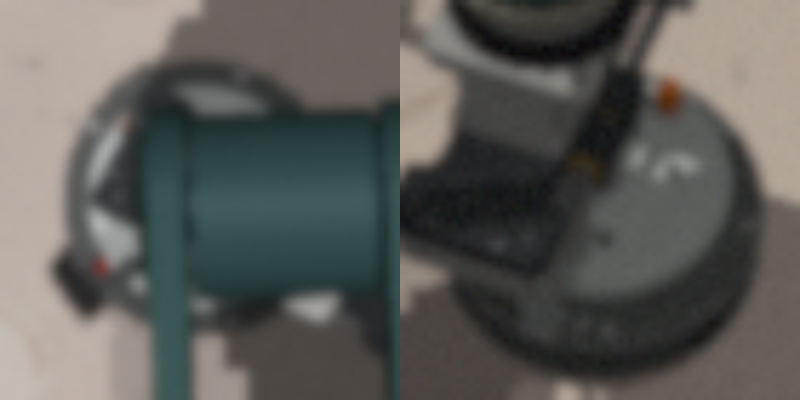

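The crop shows post_b in the scene view at (292,188.5), which is 43.6° (turned ≈64.6°). The red key is visible in the top view at (246,227). Pushing ~8.5° further, then backing off, lifting and measuring.

Emit:
{"fn": "apply_moves", "kwargs": {
  "moves": [
    [[0.05,0.0,0,0.28,1],[0.1,0.01,0,0.57,1],[0.15,0.01,0,0.85,1],[0.15,0.01,0,0.85,1],[-0.05,0.0,0,0.85,1],[-0.15,-0.02,0,0.85,1],[-0.15,-0.02,-1.0,0.85,1],[-0.15,-0.02,-2.0,0.85,1],[-0.15,-0.02,-2.7,0.85,1],[-0.15,-0.02,-2.7,0.85,1]]
  ]
}}

```text
time: 4.68
tool_pos: [0.5549, 0.0697, 0.4076]
ee_rot: [3.137, 0.006, 2.517]
wrist_force: [-0.4, 0.1, -0.7]
width: 0.0007
finger_force: 0.0
```

Run:
```python
from h import *
o=telemetry.get_obs();print(o['time'],o['tool_pos'],np.degrees(o['ee_rot']),o['wrist_force'])
s=cam('wrist'); sc=cam('scene');t=cam('top')
print(proj(s,[.572,.117,.08])); 
for q in(s,sc,t):
  c=proj(q,[.572,.117,.063]).astype(int); w=130 if q is s else 37
  blobs(q,(max(c[0]-w,0),c[0]+w,max(c[1]-w,0),c[1]+w))
save('w3',s['image'])
```

```text
4.675 [0.55488335 0.06973105 0.40761293] [179.72860557   0.34473397 144.22482888] [-0.4417363  0.1172618 -0.7237729]
[330.10173807 187.855835  ]
orange [199.9  65.1] 49 [ 11. 194. 153.] [0.4056 0.0831 0.071 ]
orange [282.2 170.5] 108 [ 12. 205. 119.] [0.5308 0.0878 0.071 ]
orange [374.5 201.6] 128 [ 14. 202. 210.] [0.6132 0.1466 0.071 ]
orange [278.7 297.8] 100 [ 19. 154. 114.] [0.644  0.0009 0.071 ]
orange [290.2 299.5] 90 [ 19. 153. 131.] [0.6532 0.0101 0.071 ]
red [346.9 130.6] 115 [  2. 198. 181.] [0.5384 0.1656 0.052 ]
orange [293.8 189.8] 13 [ 13. 190. 142.] [0.6119 0.1459 0.071 ]
orange [264.2 212.2] 13 [ 12. 189.  78.] [0.5296 0.0851 0.071 ]
red [246.7 225.3] 7 [  0. 143. 124.] [0.5393 0.1671 0.052 ]
```

View pics/w3.png

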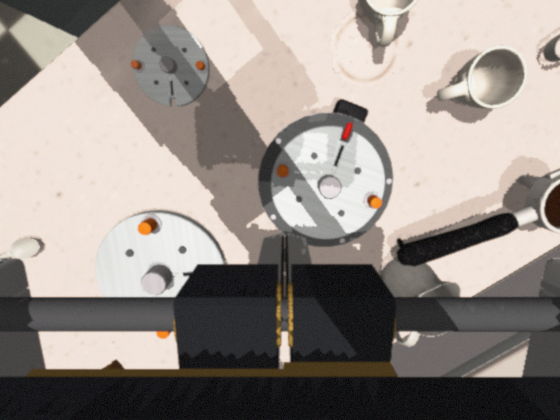

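Wrist view: posts at (282,170) and (374,202) give notch yaw 125.5°. The red key at (347,131) is now visible through the notch and gives 124.8°. One close crop to judge the clearance on each side of the key.

Run:
```python
from h import *
im=cv2.imread('pics/w3.png')[95:245,255:405]
cv2.imwrite('pics/c3.png',cv2.resize(im,(600,600),interpolation=cv2.INTER_CUBIC))
s=cam('wrist');h=cv2.cvtColor(s['image'],cv2.COLOR_RGB2HSV)
m=((h[...,0]<5)|(h[...,0]>172))&(h[...,1]>130)&(h[...,2]>50);m[:100]=0;m[160:]=0;m[:,:300]=0;m[:,400:]=0
v,u=np.nonzero(m); P=np.array([ray(s,a,b,.052)[:2] for a,b in zip(u,v)]); P-=[.572,.1172]
r=np.hypot(*P.T);a=np.degrees(np.arctan2(P[:,1],P[:,0]));print(r.min(),r.max())
for lo in(.048,.052,.056,.060,.064):
    k=(r>=lo)&(r<lo+.004)
    if k.any(): print(lo,a[k].min(),a[k].max(),a[k].mean())
```

```text
0.049565979605698515 0.06774490647471566
0.048 121.84611235377345 126.62103369433898 124.30498114457504
0.052 121.19514195796187 128.06838506592143 124.61070311609403
0.056 121.55418467446601 128.04365256052597 124.77343156205708
0.06 121.47161163555221 128.021545070811 124.79781735498509
0.064 122.16442096685364 127.42218236492221 124.76063399420296
```

View pics/c3.png

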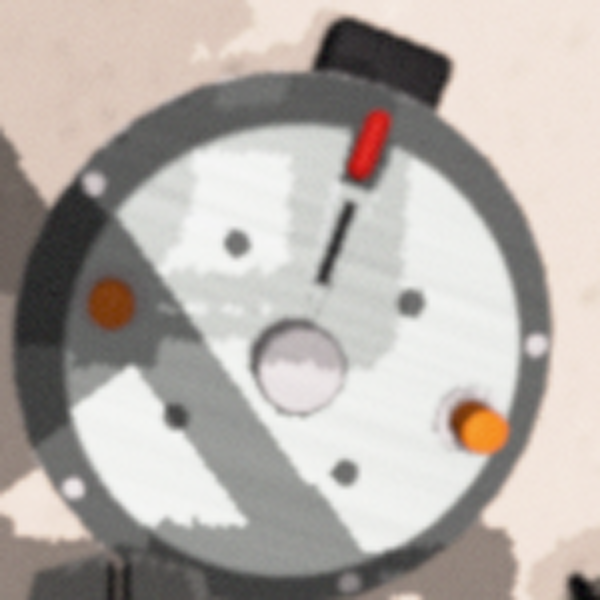

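The crop shows the red key at (370,147) inside the notch, with a dark gap on both sides, in line to within about 1°. Now moving over the hub with closed fingers.

Emit:
{"fn": "apply_moves", "kwargs": {
  "moves": [
    [[0.14,0.5,0,0,1],[0.28,0.97,0,0,1],[0.28,0.97,1.0,0,1],[0.28,0.97,2.0,0,1],[0.28,0.97,2.2,0,1],[0.28,0.97,2.2,0,1],[0.28,0.97,2.2,0,1]]
  ]
}}

```text
time: 5.75
tool_pos: [0.572, 0.1175, 0.2962]
ee_rot: [3.139, 0.003, 2.517]
wrist_force: [0.1, 1.1, 0.4]
width: 0.0005
finger_force: 0.0
```

Emit:
{"fn": "apply_moves", "kwargs": {
  "moves": [
    [[0,0,0.15,0,1],[0,0,0.28,0,1],[0,0,0.34,0,1],[0,0,0.4,0,1],[0,0,0.44,0,1],[0,0,0.48,0,1],[0,0,0.5,0,1],[0,0,0.5,0,1]]
  ]
}}

```text
time: 6.75
tool_pos: [0.5712, 0.1175, 0.2714]
ee_rot: [3.14, 0.001, 2.517]
wrist_force: [-3.9, -0.8, 12.6]
width: 0.0005
finger_force: 6.3
```

Emit:
{"fn": "apply_moves", "kwargs": {
  "moves": [
    [[0,0,0.02,0,1],[0,0,0.04,0,1],[0,0,0.06,0,1],[0,0,0.06,0,1]]
  ]
}}

```text
time: 7.25
tool_pos: [0.5711, 0.1175, 0.2714]
ee_rot: [3.14, 0.002, 2.517]
wrist_force: [-8.7, -1.9, 22.6]
width: 0.0004
finger_force: 11.4
```

Stopped hard with the tip at 72.4 mm, the seated height (72). Lifting off and checking.

Emit:
{"fn": "apply_moves", "kwargs": {
  "moves": [
    [[0,0,-0.1,0,1],[0,0,-0.4,0,1],[0,0,-1.4,0,1],[0,-0.5,-2.4,0,1],[0,-1.0,-2.9,0,1],[0,-1.0,-2.9,0,1],[0,-1.0,-2.9,0,1]]
  ]
}}

```text
time: 8.12
tool_pos: [0.5421, 0.0772, 0.4089]
ee_rot: [-3.141, -0.002, 2.517]
wrist_force: [0.8, 0.2, -0.6]
width: 0.0003
finger_force: 0.0
```

Run:
```python
from h import *
s=cam('wrist');sc=cam('scene')
for q in(s,sc):
  c=proj(q,[.572,.117,.06]).astype(int); w=100 if q is s else 37
  blobs(q,(max(c[0]-w,0),c[0]+w,max(c[1]-w,0),c[1]+w))
  c=c.clip(75 if q is s else 35); w=75 if q is s else 35
  x=cv2.resize(q['image'][c[1]-w:c[1]+w,c[0]-w:c[0]+w],(400,400),interpolation=cv2.INTER_CUBIC)
  a=x if q is s else np.hstack([a,x])
save('c4',a)
```

```text
orange [285.6 186.3] 101 [ 12. 203. 134.] [0.53   0.0886 0.071 ]
orange [374.3 216. ] 122 [ 14. 200. 206.] [0.6103 0.1459 0.071 ]
orange [279.  290.9] 43 [ 19. 155.  95.] [0.6213 0.0137 0.071 ]
orange [289.9 292.2] 53 [ 19. 155. 104.] [0.6297 0.0226 0.071 ]
red [348.9 147.7] 104 [  1. 199. 182.] [0.5382 0.1656 0.052 ]
orange [294. 191.] 17 [ 13. 190. 139.] [0.612 0.142 0.071]
orange [264.4 213.1] 17 [ 12. 179.  91.] [0.5299 0.0824 0.071 ]
red [264.7 190.6] 11 [  1. 156. 120.] [0.5365 0.1643 0.052 ]
```

View pics/c4.png

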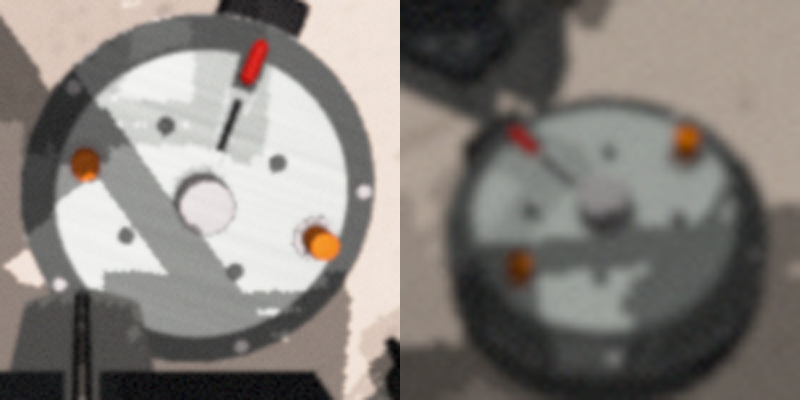

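The crop shows the key lying in the notch, in wrist and scene views alike. The post spacing shrank 2.5% in the wrist view, which matches an 8 mm drop, and both posts came down. The carrier is seated, so I'm handing in.

```bash
python3 -c "
from h import *
print(ticket.close_job())"
```

```text
the job is handed in; nothing more can be done
None
```

The job is handed in: I turned the middle-sized carrier about 73° clockwise by its post until its notch stood over the red key, then pressed the hub until it stopped at the seated height; the arm touched nothing else, and it took about 8 s of robot time.

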